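# Draw a blind cap plug with a threaded puller

## Robot

A 6-joint arm with a two-finger parallel gripper is mounted at the origin on a cart in front of the work surface, level with it; the furniture and walls round the work are solid. World frame = base frame: x ahead of the robot, y to its left, z up, the work surface at z = 0. Lengths are in mm, angles in rad, forces in N, time in s.
With the tool pointing down it reaches from about 350 to 975 mm from the base axis. Payload 7.1 kg.
Tool frame: the origin (TCP) lies midway between the tips of the shut fingers; the grasp point (between the pads) lies 19 mm behind it (ctrl.grasp_offset is the distance from the TCP to the grasp point, in mm); z points along the fingers, y is the line along which they close (so a half turn about z gives the same grasp; the last joint's range is limited). The gripper opens to 88 mm and grips with 3 to 60 N. Pads are 20 mm wide; open, the fingers measure 115 mm over their backs; the gripper's body (75 mm by 178 mm) begins 61 mm behind the grasp point.
Start: joints at [1.214, 0.423, 1.63, -0, 1.089, -0.019], TCP at [207.101, 589.673, 222.675] pointing down, gripper open.
Joint ranges: [-3, 3], [-0.9, 2.11], [0.09, 2.58], [-1.31, 4.45], [0.11, 2.69], [-2.54, 2.54]. Speed limits (rad/s): [2.39, 2.39, 3.01, 3.14, 3.14, 3.14].

## Interface

Orientations are given as a rotation vector (axis times angle).
In Python, from workcell import ctrl gives the robot as it stands. The module is installed in compiled form; this text tells all that it offers.
- The arm moves only by the tool servo_tool, never from a script. Its argument "rows" is a list of rows, each a list of 7 numbers: the turn, a rotation vector about the tool's x, y, z as a fraction of full scale, then the shift along the tool's x, y, z as a fraction of full scale, then the finger opening in mm, from 0 to 87.8. A call has 1 to 10 rows; each row is the pose to reach, as a shift and turn from the pose commanded when the call began, along the tool's axes at that moment; what a row does not reach only later rows make up. Full scale, the value 1, is 20 cm for a shift and 1.5 rad for a turn. A row lasts 1/8 s, in which the tool goes at most 62.5 mm and 10.7 degrees, less where a joint would pass 70% of its speed; a pose out of reach is approached as far as the arm can. A call with a number of a shift or a turn outside -1 to 1 is refused whole. A call with a gripper value outside its range is refused whole. The fingers move at their own pace and stop on an object; the grip force is fixed at half the most. Time passes only in rows, so rows that repeat a pose let the fingers close. It gives the time, the measured TCP pose, the force, the opening and the grip force at its end, in the units of the state.
- ctrl.get_obs(): the state, without advancing time (a new reading comes with each control period).
- ctrl.get_image(name): name is "scene" or "side" or "wrist"; returns (picture, depth): 480x640x3 uint8, red, green, blue; 480x640 float32, mm along the optical axis (not along the pixel's ray), 0 where there is no reading.
- ctrl.camera_info(name): a dict with "intrinsics" (3x3 intrinsics, pixels), "R" (3x3) and "t" (3): a world point X has camera coordinates R X + t. Camera axes: x right, y down, z forward; pixel columns grow to the right and rows downward; lengths in mm; the calibration is good to about 2 mm. A picture is of the moment at which its call begins: read the wrist's pose just before it. camera_info takes no time and is no camera call; for the wrist camera it gives the pose at the moment of the call.
- ctrl.close_job(): hands the job in; it is judged then, once.
The state is a dict: "t": time; "qpos": joint angles; "qvel": joint speeds; "joint_torque": joint torques, N m; "ee_pos": TCP position; "orientation": TCP orientation; "ft_force": force on the tool from outside, world axes, zero at the start; "moment": the same for the moment, N m; "width": finger opening in mm; "grasp_force": force on a finger pad.
Only numpy, scipy, OpenCV 4.12 (cv2) and the standard library are available. Lean on these libraries where they do the work, as an engineer would, in place of code of your own. Each camera call takes 0.05 s, during which the arm holds its last target. There are 200 camera calls.

## Task

Draw the blind steel cap plug out of the bearing housing: take the T-handled puller from its wooden block, start it in the plug's threaded socket, screw it in clockwise until it comes to its stop, and pull the plug straight up until it is clear of the bore. Work by feel and never force it, the thread strips above about 45 N. Then stand the plug upright in the steel parts tray with the puller still screwed into it and let go, leaving the other tools where they lie.

Things in the scene. Friction and masses are not known exactly. Their poses are not given: they have to be found in the camera images.
- puller_grip (a point): Centre of the T-handled puller's handle: a wooden cross bar 66 mm long (this point's x axis), 16 mm thick (y), 28 mm high (z, up along the rod). Puller 0.15 kg, 109 mm tall; a straight steel rod 13 mm in diameter runs down from the bar. A collar on it, 31 mm in diameter, underside 45 mm below this point, lets it hang upright in a hole of the tool block.
- puller_lugs (a point): Working end of the puller, 85 mm below the handle's centre, same axes: two lugs 3.5 mm thick stick out of the rod on either side along x, 22 mm from end to end (the same either way round). A tapered nose goes on for 7 mm below them. The point is the lugs' centre.
- plug: Blind cap plug, a steel cylinder 44 mm in diameter, 36 mm high, about 0.3 kg; origin at the centre of its underside, z up its axis. It sits in the housing's bore, tops level. A seal grips it: drawing it takes some 5 to 15 N besides its weight over the first 25 mm, and 0.1 to 0.3 N m turns it in the bore, which does no harm.
- socket_mouth (a point): Centre of the plug's top face, mouth of its socket: 24 mm in diameter (32 mm at the lead-in chamfer), plain for the first 8 mm, then a brass bush threaded for the puller's lugs, with a 16 mm hole for its rod. The two thread starts are opposite each other, but where they lie round the socket is not measured: not in line with this point's x axis, but at any other angle.
- thread_top (a point): Point on the socket's axis 8 mm below its mouth, level with the flat top of the thread, where lugs that miss the starts come to rest (their centre 2 mm above it). At a start, about 45 degrees wide for the lugs' middle line, they drop 8 mm further, to 6 mm below it.
- thread_end (a point): Point on the socket's axis where the lugs' centre comes to its stop (1 mm up or down), 18 mm below the mouth. The thread is two-start, right-hand, 24 mm lead, 1.2 mm play: turned clockwise seen from above, dropped lugs run level until 10 degrees past the start's middle, then down to a hard stop about 80 degrees past that middle.
- housing: Bearing housing fixed to the bench: a round grey casting, 84 mm in diameter and 58 mm high, on a square foot 112 mm wide; origin at the centre of its underside, z up. The bore in its top is 36 mm deep.
- bore_mouth (a point): Centre of the mouth of the housing's bore, in its top face, 58 mm above the bench; z up along the bore.
- tool_block: Wooden tool block, 64 mm by 140 mm (along y), 52 mm high, fixed; origin at the centre of its underside. The puller hangs in the large hole 36 mm along +y; a short drift punch stands in a small hole 45 mm along -y, 16 mm proud.
- parts_tray: Shallow steel parts tray, 150 mm (x) by 124 mm (y), 16 mm high, walls and floor 3 mm, fixed; origin at the centre of its underside.
- try_square_mid (a point): A joiner's try square lying on the bench, 120 by 190 mm, a bystander.
- masking_tape_mid (a point): A roll of masking tape lying flat, 100 mm across, a bystander.
- pliers_mid (a point): A pair of pliers lying on the bench, 200 mm long, a bystander.
- pin_tin_mid (a point): A lidded tin of pins, 83 by 123 by 41 mm, a bystander.
There are look-alikes about, which are no part of the job. What is shaped like the housing but blue or red is not meant.

How it is judged (in metres and radians):
On the way, in this order (a step that is already met when the one before it is completed fails the run):
1. the puller is screwed fully into the plug while the plug is still home in the bore (z of puller_lugs in the frame of plug below 0.02 m and horizontal distance between puller_lugs and plug below 0.004 m and distance of plug from where it was at the start of the episode below 0.006 m), for 0.1 s.
2. the plug hangs on the puller, straight above the bore and clear of it (z of plug in the frame of bore_mouth above 0.003 m and horizontal distance between plug and bore_mouth below 0.015 m and angle between plug's own z axis and vertical below 0.2 rad and z of puller_lugs in the frame of plug below 0.0215 m), for 0.1 s.
At the end, for the whole second after the job is handed in: The plug stands upright (within 6 degrees) and still on the floor of the parts tray, wholly inside its walls, with the puller still screwed into it (lugs less than 21.5 mm above the plug's underside, on its axis) (x of plug in the frame of parts_tray between -0.052 and 0.052 m and y of plug in the frame of parts_tray between -0.039 and 0.039 m and height (world z) of plug below 0.006 m and angle between plug's own z axis and vertical below 0.1 rad and linear speed of plug below 0.02 m/s and z of puller_lugs in the frame of plug below 0.0215 m and horizontal distance between puller_lugs and plug below 0.006 m); the robot touches nothing.
It fails at once if the thread is forced: more than 45 N between puller and plug (contact force between puller and plug above 45 N).
It fails at once if another tool is pushed more than 30 mm from its place (distance of any of try_square_mid, masking_tape_mid, pliers_mid, pin_tin_mid from where it was at the start of the episode above 0.03 m).
It also fails if it takes over 72 s, if anything falls off the work surface, if the arm or the gripper's body presses on something with over 40 N, if the wrist force passes 120 N, or if a joint passes its speed limit or range.

## Working session

There is one attempt and no reset: what is moved stays moved. The work goes in short steps, Python scripts to look and compute and a tool call to move; the robot and the scene stay as the last step left them, time stands still between calls to the robot, and variables do not carry over. Pictures are saved under pics/ and viewed, at most 11 in all, crops included, and the job is handed in when it is done.

Besides the shell and the picture viewer there is one more tool, called after ">>>" by a JSON object that holds its "api" and its "payload". servo_tool: Moves the arm, as the interface text tells. Its arguments: {"type":"object","properties":{"rows":{"type":"array","items":{"type":"array","items":{"type":"number"}}}},"required":["rows"]}

```bash
mkdir -p pics; cat > h.py <<'E'
import numpy as np, cv2
from scipy.spatial.transform import Rotation as Rn
from workcell import ctrl
def snap(n):
    c=ctrl.camera_info(n); im,d=ctrl.get_image(n)
    return im,d,c
def world(c,d,u,v):
    K=np.array(c["intrinsics"]);R=np.array(c["R"]);t=np.array(c["t"])
    return R.T@(np.linalg.inv(K)@[u,v,1]*d-t)
def ray(c,u,v,z):
    K=np.array(c["intrinsics"]);R=np.array(c["R"]);t=np.array(c["t"])
    o=-R.T@t; r=R.T@np.linalg.inv(K)@[u,v,1]
    return o+r*(z-o[2])/r[2]
def cloud(c,d):
    K=np.array(c["intrinsics"]);R=np.array(c["R"]);t=np.array(c["t"])
    v,u=np.mgrid[:480,:640]; p=np.stack([u,v,np.ones_like(u)],-1)@np.linalg.inv(K).T*d[...,None]
    return (p-t)@R
def save(n,im): cv2.imwrite("pics/"+n+".png",cv2.cvtColor(im,cv2.COLOR_RGB2BGR))
def st():
    o=ctrl.get_obs(); print({k:np.round(o[k],3) for k in("t","qpos","ee_pos","orientation","ft_force","moment","width","grasp_force")})
E
python3 - <<'E'
from h import *
st(); print(ctrl.grasp_offset)
for n in("scene","side","wrist"):
    im,d,c=snap(n); save(n+"0",im); np.savez("pics/"+n+"0.npz",im=im,d=d,**c)
E
ls pics
```

```text
{'t': np.float64(0.0), 'qpos': array([ 1.214,  0.424,  1.631, -0.   ,  1.089, -0.019]), 'ee_pos': array([206.896, 589.173, 221.923]), 'orientation': array([-5.280e-01, -3.097e+00,  2.000e-03]), 'ft_force': array([-0.197,  0.53 ,  0.068]), 'moment': array([-0.028, -0.04 , -0.001]), 'width': np.float64(87.897), 'grasp_force': np.float64(0.0)}
18.700000000000003
scene0.npz
scene0.png
side0.npz
side0.png
wrist0.npz
wrist0.png
```

View pics/scene0.png

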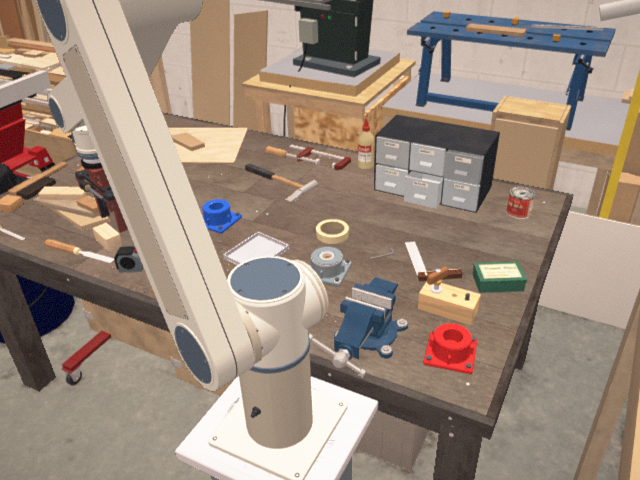

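View pics/side0.png

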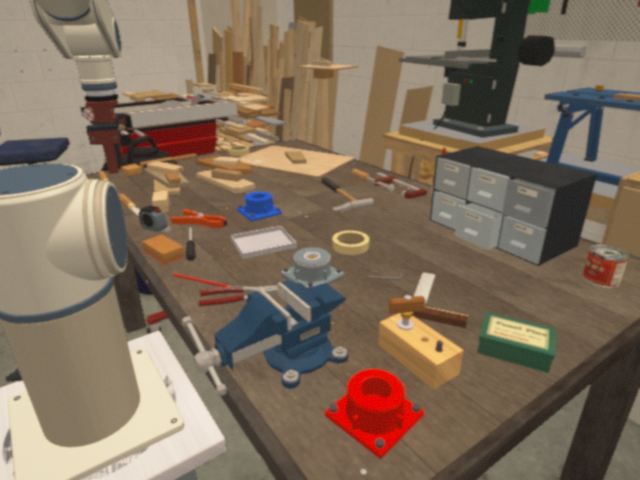

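The scene view shows the grey housing near (328,262), the tray (257,249), the tool block (449,301) with the puller near (438,275), and the square behind it. In the side view the housing is at (312,262), the tray at (264,241) and the puller at (407,305). Next I'll get rough positions from depth.

```bash
python3 - <<'E'
from h import *
for n,pts in (("scene",dict(housing=(327,257),tray=(257,249),block=(449,298),blkL=(425,291),blkR=(476,305),handle=(440,275),collar=(436,290),h2=(455,272),vise=(365,300))),("side",dict(housing=(313,256),tray=(264,241),handle=(407,304),coll=(405,322),block=(430,345),vise=(300,300),tape=(350,241)))):
    z=np.load(f"pics/{n}0.npz"); P=cloud(z,z["d"])
    for k,(u,v) in pts.items(): print(n,k,P[v,u].round(0))
    # points at heights, region
    m=(P[...,2]>48)&(P[...,2]<62)&(z["d"]>0)&(P[...,0]>300)&(P[...,0]<800)&(abs(P[...,1])<500)
    k,l,s,cen=cv2.connectedComponentsWithStats(m.astype(np.uint8))
    for i in range(1,k):
        if s[i,4]>60: q=P[l==i]; print(" comp",cen[i].round(),s[i,4],q.min(0).round(),q.max(0).round())
    m=(P[...,2]>85)&(P[...,2]<140)&(z["d"]>0)&(P[...,0]>350)&(P[...,0]<800)&(abs(P[...,1])<500)
    k,l,s,cen=cv2.connectedComponentsWithStats(m.astype(np.uint8))
    for i in range(1,k):
        if s[i,4]>15: q=P[l==i]; print(" hi",cen[i].round(),s[i,4],q.min(0).round(),q.max(0).round(),q.mean(0).round())
    im=z["im"]
    if n=="scene": save("c1",cv2.resize(im[220:340,290:510],None,fx=3.6,fy=3.6,interpolation=cv2.INTER_CUBIC))
E
```

```text
scene housing [523. 153.  46.]
scene tray [520. 385.   5.]
scene block [ 486. -209.   55.]
scene blkL [ 488. -145.   53.]
scene blkR [ 508. -273.   39.]
scene handle [ 500. -176.  106.]
scene collar [ 500. -170.   57.]
scene h2 [ 644. -179.   19.]
scene vise [330. -48. 108.]
 comp [326. 257.] 485 [470. 105.  48.] [561. 192.  62.]
 comp [450. 295.] 874 [ 466. -274.   48.] [ 541. -132.   62.]
 comp [452. 337.] 678 [ 307. -301.   48.] [ 399. -214.   62.]
 hi [437. 275.] 235 [ 471. -187.   85.] [ 533. -148.  118.] [ 499. -169.  103.]
 hi [381. 286.] 406 [ 350. -113.   92.] [432.  -9. 132.] [386. -65. 114.]
side housing [524. 158.  52.]
side tray [511. 383.   6.]
side handle [ 502. -172.  105.]
side coll [ 504. -169.   64.]
side block [ 503. -231.   53.]
side vise [336. -82. 130.]
side tape [711. 248.   2.]
 comp [311. 258.] 613 [471. 107.  48.] [555. 192.  62.]
 comp [421. 339.] 1906 [ 472. -273.   48.] [ 540. -130.   62.]
 comp [309. 338.] 201 [300. -99.  49.] [391. -92.  62.]
 comp [375. 392.] 1799 [ 311. -300.   48.] [ 397. -214.   62.]
 hi [320. 297.] 938 [ 350. -112.   85.] [427.  -8. 131.] [385. -72. 113.]
 hi [406. 304.] 568 [ 475. -186.   85.] [ 534. -148.  117.] [ 502. -170.  103.]
```

View pics/c1.png

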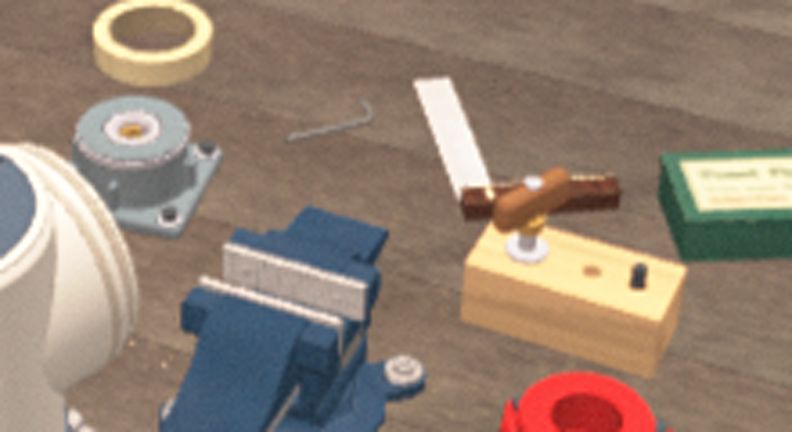

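The crop confirms it: the puller hangs in the block's near-left hole at about (501,-169), its bar running diagonally. The housing is at about (514,149) and the vice stands between them. Next I work out the bar yaw, the wrist camera offset and the first move, which is above the housing to look for the thread starts.

```bash
cat >> h.py <<'E'
def tgt(pos,yaw=None,o=None):
    """fractions to a pointing-down pose; yaw = world angle of tool x"""
    o=o or ctrl.get_obs(); R=Rn.from_rotvec(o["orientation"])
    s=R.inv().apply(np.array(pos,float)-o["ee_pos"])/200
    r=np.zeros(3)
    if yaw is not None:
        x=np.array([np.cos(yaw),np.sin(yaw),0]); z=np.array([0,0,-1.]); 
        r=(R.inv()*Rn.from_matrix(np.c_[x,np.cross(z,x),z])).as_rotvec()/1.5
    print("turn",r.round(4),"shift",s.round(4))
def toolyaw():
    x=Rn.from_rotvec(ctrl.get_obs()["orientation"]).apply([1,0,0]); return np.arctan2(x[1],x[0])
E
python3 - <<'E'
from h import *
o=ctrl.get_obs(); R=Rn.from_rotvec(o["orientation"]).as_matrix()
print("tool axes cols",R.round(3).tolist(),"yaw",toolyaw())
c=ctrl.camera_info("wrist"); Rc=np.array(c["R"]);cp=-Rc.T@np.array(c["t"])
print("cam in tool",(R.T@(cp-o["ee_pos"])).round(1),"cam axes in tool",(R.T@Rc.T).round(2).tolist(),np.array(c["intrinsics"]).round(0).tolist())
Q=[]
for n in("scene","side"):
    z=np.load(f"pics/{n}0.npz"); P=cloud(z,z["d"])
    m=(P[...,2]>80)&(P[...,2]<125)&(z["d"]>0)&(P[...,0]>450)&(P[...,0]<560)&(P[...,1]<-120)&(P[...,1]>-220)
    q=P[m][:,:2]; r=cv2.minAreaRect(q.astype(np.float32)); w,v=np.linalg.eigh(np.cov(q.T)); print(n,r,np.degrees(np.arctan2(v[1,1],v[0,1])),q.mean(0))
tgt([514,149,260]); tgt([514,149,260],toolyaw())
E
```

```text
tool axes cols [[-0.943, 0.331, -0.0], [0.331, 0.943, -0.001], [-0.0, -0.001, -1.0]] yaw 2.8037824885608025
cam in tool [  68.1    1.1 -161.9] cam axes in tool [[0.0, -0.97, -0.25], [1.0, 0.0, -0.0], [0.0, -0.25, 0.97]] [[418.0, 0.0, 317.0], [0.0, 418.0, 239.0], [0.0, 0.0, 1.0]]
scene ((502.6375732421875, -168.35165405273438), (19.878293991088867, 66.38916778564453), 62.820274353027344) 151.27217837994243 [ 499.47445444 -168.98391344]
side ((504.57080078125, -167.784423828125), (19.453567504882812, 64.46823120117188), 62.04555892944336) 152.70789329350401 [ 502.27024945 -169.83514226]
turn [0. 0. 0.] shift [-2.1779 -1.5684 -0.1877]
turn [-0.0008  0.     -0.    ] shift [-2.1779 -1.5684 -0.1877]
```

>>> {"api": "servo_tool", "payload": {"rows": [[0, 0, 0, -0.9, -0.5, 0, 87], [0, 0, 0, -0.9, -0.5, 0, 87], [0, 0, 0, -0.9, -0.5, 0, 87], [0, 0, 0, -0.9, -0.5, 0, 87]]}}

```text
t: 0.65
ee_pos: [345.3, 433.2, 222.5]
orientation: [-0.533, -3.096, 0.001]
ft_force: [-0.4, 1.3, 0.1]
width: 87.2
grasp_force: 0.0
```

>>> {"api": "servo_tool", "payload": {"rows": [[0, 0, 0, -0.9, -0.5, 0, 87], [0, 0, 0, -0.9, -0.5, 0, 87], [0, 0, 0, -0.9, -0.5, 0, 87], [0, 0, 0, -0.9, -0.5, 0, 87]]}}

```text
t: 1.15
ee_pos: [482.1, 280.0, 222.6]
orientation: [0.533, 3.096, 0.0]
ft_force: [0.6, -0.7, -0.1]
width: 86.9
grasp_force: 0.0
```

>>> {"api": "servo_tool", "payload": {"rows": [[0, 0, 0, -0.7, -0.57, 0.56, 87], [0, 0, 0, -0.7, -0.57, 0.56, 87], [0, 0, 0, -0.7, -0.57, 0.56, 87], [0, 0, 0, -0.7, -0.57, 0.56, 87], [0, 0, 0, -0.7, -0.57, 0.56, 87]]}}

```text
t: 1.78
ee_pos: [574.5, 127.8, 109.9]
orientation: [-0.53, -3.095, 0.0]
ft_force: [-0.7, 0.8, 0.7]
width: 86.7
grasp_force: 0.0
```

```bash
python3 - <<'E'
from h import *
st()
im,d,c=snap("wrist"); np.savez("pics/w1.npz",im=im,d=d,**c)
P=cloud(c,d); m=(abs(P[...,2]-58)<5)&(d>0)&(np.hypot(P[...,0]-514,P[...,1]-149)<60)
print(P[m].min(0),P[m].max(0)); v,u=np.nonzero(m); print(u.min(),u.max(),v.min(),v.max())
x0,y0=int(u.mean())-50,int(v.mean())-50
cx,cy=int((u.min()+u.max())/2),int((v.min()+v.max())/2)
save("w1c",np.hstack([cv2.resize(im[max(cy-40,0):cy+40,cx-40:cx+40],(480,480),interpolation=cv2.INTER_CUBIC),cv2.resize(im,(320,480))])); print(cx,cy)
E
```

```text
{'t': np.float64(1.775), 'qpos': array([ 1.990e-01,  5.200e-01,  1.782e+00,  1.000e-03,  8.410e-01,
       -1.033e+00]), 'ee_pos': array([574.465, 127.842, 109.861]), 'orientation': array([-0.53 , -3.095,  0.   ]), 'ft_force': array([-0.699,  0.767,  0.66 ]), 'moment': array([0.01 , 0.044, 0.014]), 'width': np.float64(86.713), 'grasp_force': np.float64(0.0)}
[472.78626123 109.31384372  53.03580282] [559.69341217 196.29160019  60.68433495]
238 408 49 225
323 137
```

View pics/w1c.png

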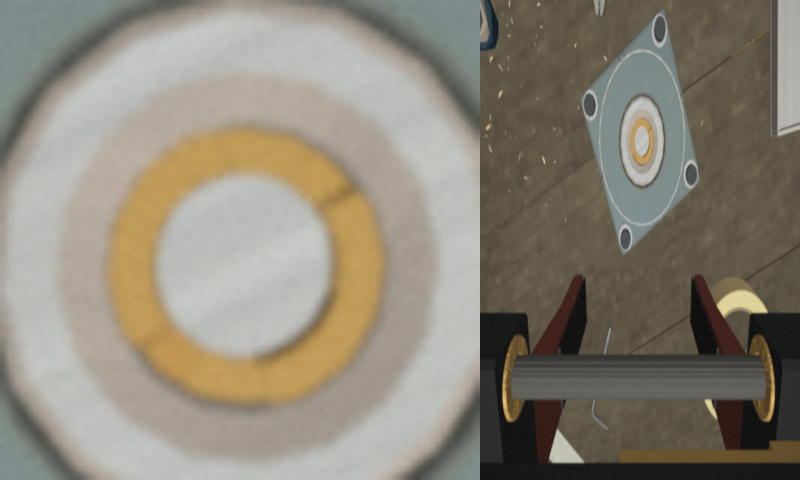

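The wrist view shows the brass ring (centre at about pixel (323,141) in the full frame) with two opposite step lines, at upper right and lower left. I'll profile depth and brightness round the ring to see which side of each line the slot lies on.

```bash
python3 - <<'E'
from h import *
z=np.load("pics/w1.npz"); im=z["im"]; hsv=cv2.cvtColor(im,cv2.COLOR_RGB2HSV)
roi=np.zeros((480,640),bool); roi[97:177,283:363]=1
m=roi&(hsv[...,1]>110)&(hsv[...,0]>10)&(hsv[...,0]<30)
cs,_=cv2.findContours(m.astype(np.uint8),0,1); c0=max(cs,key=len); e=cv2.fitEllipse(c0); print("brass",e,m.sum())
print("brass ctr at z50",ray(z,*e[0],50).round(1))
# plug/housing outline: top face
P=cloud(z,z["d"]); mm=roi&(hsv[...,1]<40)&(hsv[...,2]>150)
C=ray(z,*e[0],50)
# polar sampling
K=z["intrinsics"];R=z["R"];t=z["t"]
def proj(X): p=K@(R@X+t); return p[:2]/p[2]
for a in range(0,360,10):
    ds=[];br=[]
    for r in(9.3,10,10.7):
        u,v=proj(C+[r*np.cos(np.radians(a)),r*np.sin(np.radians(a)),0]); 
        ds.append(P[int(round(v)),int(round(u)),2]); br.append(im[int(round(v)),int(round(u))].sum())
    print(a,np.round(ds,1),int(np.mean(br)))
m2=(abs(P[...,2]-58)<5)&(np.hypot(P[...,0]-514,P[...,1]-149)<60)
cs,_=cv2.findContours(m2.astype(np.uint8),0,1); e2=cv2.fitEllipse(max(cs,key=len)); print("top",e2,ray(z,*e2[0],58).round(1))
g=im[110:174,290:356]; save("ring",cv2.resize(cv2.createCLAHE(4,(2,2)).apply(g[...,0]),(600,600),interpolation=cv2.INTER_CUBIC)[...,None].repeat(3,2))
E
```

```text
brass ((323.6392822265625, 141.07533264160156), (43.79313278198242, 44.58746337890625), 145.0911102294922) 812
brass ctr at z50 [516.5 153.1  50. ]
0 [48.9 50.2 50.2] 438
10 [50.1 50.2 49.7] 438
20 [49.7 49.  49.9] 440
30 [51.2 49.9 49.7] 436
40 [50.4 50.2 49.6] 438
50 [49.5 50.6 49.4] 429
60 [49.7 51.3 48.6] 437
70 [50.1 49.8 49.8] 441
80 [49.8 49.9 49.4] 434
90 [49.5 50.4 50.3] 434
100 [49.8 50.2 51.1] 430
110 [44.7 40.4 40.2] 379
120 [41.  42.1 41.3] 430
130 [41.5 41.1 42.5] 421
140 [42.6 41.5 42.6] 431
150 [43.2 41.8 42.4] 434
160 [41.2 43.6 41.6] 432
170 [42.5 41.3 42.3] 430
180 [49.5 49.2 48.8] 437
190 [49.7 49.4 50.3] 434
200 [49.1 49.6 49.6] 434
210 [49.6 49.1 50.3] 435
220 [50.  50.  48.9] 442
230 [50.6 48.8 49. ] 435
240 [49.3 50.4 49.5] 440
250 [51.1 49.7 49.5] 437
260 [49.3 49.7 50.2] 435
270 [50.6 50.2 50. ] 436
280 [48.  49.7 50.5] 436
290 [40.7 42.6 40.6] 408
300 [42.3 42.6 40.9] 420
310 [42.  43.1 40.5] 422
320 [41.7 40.9 41.8] 434
330 [40.8 41.4 42.6] 437
340 [42.6 41.7 42.1] 435
350 [49.7 50.1 50.5] 427
top ((323.06182861328125, 136.65341186523438), (170.47312927246094, 175.28176879882812), 4.043834686279297) [514.2 153.5  58. ]
```

View pics/ring.png

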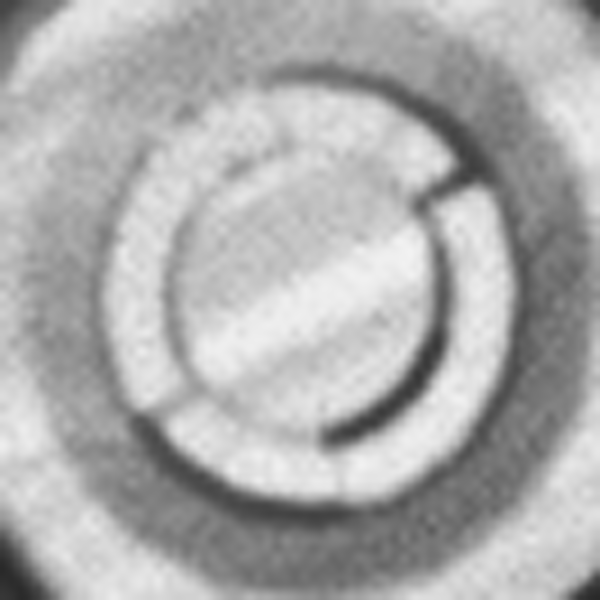

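The slot spans world angles about 107–175°, so its middle is at about 142° (and 322°), 8 mm deep. The socket centre is near (515.5,153). Now to the puller.

```bash
python3 - <<'E'
from h import *
tgt([502,-169,200],2.65); print(toolyaw())
E
```

```text
turn [ 0.     -0.0005  0.1023] shift [-0.1516 -1.5246 -0.4466]
2.8034791245201696
```

>>> {"api": "servo_tool", "payload": {"rows": [[0, 0, 0.05, -0.08, -0.3, -0.45, 87], [0, 0, 0.1, -0.08, -0.76, -0.45, 87], [0, 0, 0.1, -0.08, -0.76, -0.45, 87], [0, 0, 0.1, -0.08, -0.76, -0.45, 87], [0, 0, 0.1, -0.08, -0.76, -0.45, 87]]}}

```text
t: 2.45
ee_pos: [539.8, -19.4, 201.7]
orientation: [0.757, 3.047, 0.001]
ft_force: [0.7, 0.3, -0.7]
width: 86.8
grasp_force: 0.0
```

```bash
python3 - <<'E'
from h import *
tgt([502,-169,200],2.65); print(toolyaw())
E
```

```text
turn [0.0009 0.001  0.0031] shift [-0.183  -0.7494  0.008 ]
2.654626301380101
```

>>> {"api": "servo_tool", "payload": {"rows": [[0, 0, 0, -0.18, -0.75, 0, 87], [0, 0, 0, -0.18, -0.75, 0, 87], [0, 0, 0, -0.18, -0.75, 0, 87], [0, 0, 0, -0.18, -0.75, 0, 87], [0, 0, 0, -0.18, -0.75, 0, 87]]}}

```text
t: 3.08
ee_pos: [501.6, -168.5, 200.4]
orientation: [-0.756, -3.049, -0.001]
ft_force: [-0.7, 0.6, 0.8]
width: 86.5
grasp_force: 0.0
```

```bash
python3 - <<'E'
from h import *
st()
im,d,c=snap("wrist"); P=cloud(c,d)
m=(abs(P[...,2]-105)<14)&(d>0)&(np.hypot(P[...,0]-502,P[...,1]+169)<60)
q=P[m]; print(q.min(0).round(1),q.max(0).round(1),m.sum())
m=m&(P[...,2]>97)
cs,_=cv2.findContours(m.astype(np.uint8),0,1); k=max(cs,key=cv2.contourArea); 
w=np.array([ray(c,*p[0],105)[:2] for p in k],np.float32); r=cv2.minAreaRect(w); print(r)
q=P[m][:,:2];ww,v=np.linalg.eigh(np.cov(q.T));print("dir",np.arctan2(v[1,1],v[0,1])%np.pi,q.mean(0))
# block top
mb=(abs(P[...,2]-52)<5)&(np.hypot(P[...,0]-502,P[...,1]+200)<120);print(P[mb].min(0).round(),P[mb].max(0).round())
tgt([*r[0],97-ctrl.grasp_offset],2.65)
save("w2",im)
E
```

```text
{'t': np.float64(3.075), 'qpos': array([-3.470e-01,  3.120e-01,  1.859e+00,  1.000e-03,  9.700e-01,
       -1.432e+00]), 'ee_pos': array([ 501.575, -168.522,  200.446]), 'orientation': array([-7.560e-01, -3.049e+00, -1.000e-03]), 'ft_force': array([-0.687,  0.597,  0.815]), 'moment': array([ 0.016, -0.007,  0.026]), 'width': np.float64(86.493), 'grasp_force': np.float64(0.0)}
[ 476.5 -184.2   91.4] [ 536.9 -145.8  114.9] 2442
((506.63812255859375, -164.77569580078125), (15.979454040527344, 66.39506530761719), 63.84476089477539)
dir 2.684156780666945 [ 504.76679665 -163.91495007]
[ 384. -272.   47.] [ 540. -131.   57.]
turn [ 0.0002 -0.0004  0.004 ] shift [-0.0142  0.0281  0.6108]
```

View pics/w2.png

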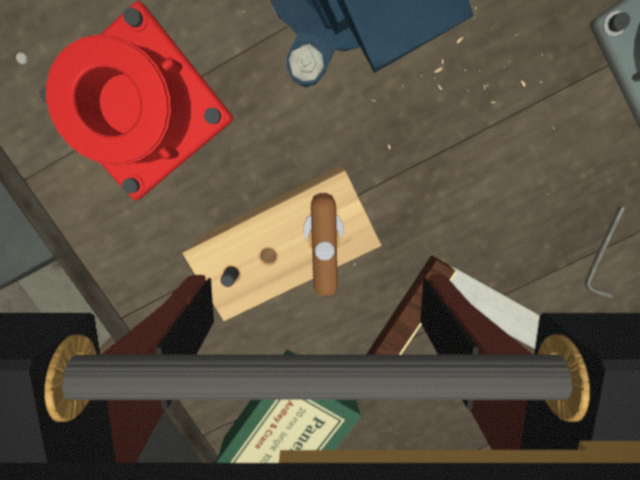

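The wrist view shows the bar at (323,245) with nothing near the finger paths. Wrist and block measurements put the puller at about (505.5,-165), bar yaw 2.685. Next: descend and grip.

```bash
python3 - <<'E'
from h import *
tgt([505.5,-165.2,78.5],2.685)
E
```

```text
turn [ 0.0002 -0.0004 -0.0194] shift [-0.0102  0.0235  0.6098]
```

>>> {"api": "servo_tool", "payload": {"rows": [[0, 0, -0.02, -0.01, 0.023, 0.2, 60], [0, 0, -0.02, -0.01, 0.023, 0.4, 50], [0, 0, -0.02, -0.01, 0.023, 0.6, 50], [0, 0, -0.02, -0.01, 0.023, 0.61, 45], [0, 0, -0.02, -0.01, 0.023, 0.61, 40]]}}

```text
t: 3.75
ee_pos: [505.8, -166.6, 79.5]
orientation: [0.711, 3.059, 0.0]
ft_force: [0.0, -0.2, 0.4]
width: 41.8
grasp_force: 0.0
```

>>> {"api": "servo_tool", "payload": {"rows": [[0, 0, 0, 0, 0, 0, 25], [0, 0, 0, 0, 0, 0, 18], [0, 0, 0, 0, 0, 0, 14], [0, 0, 0, 0, 0, 0, 8], [0, 0, 0, 0, 0, 0, 5], [0, 0, 0, 0, 0, 0, 5], [0, 0, 0, 0, 0, 0, 5]]}}

```text
t: 4.62
ee_pos: [505.5, -167.5, 79.6]
orientation: [0.713, 3.058, -0.0]
ft_force: [-1.2, 0.7, 6.4]
width: 15.9
grasp_force: 30.0
```

```bash
python3 - <<'E'
from h import *
st(); print(toolyaw())
E
```

```text
{'t': np.float64(4.625), 'qpos': array([-0.342,  0.503,  1.921,  0.   ,  0.716, -1.455]), 'ee_pos': array([ 505.501, -167.471,   79.582]), 'orientation': array([ 0.713,  3.058, -0.   ]), 'ft_force': array([-1.183,  0.73 ,  6.415]), 'moment': array([0.166, 0.093, 0.   ]), 'width': np.float64(15.873), 'grasp_force': np.float64(30.001)}
2.683506938785527
```

>>> {"api": "servo_tool", "payload": {"rows": [[0, 0, 0, 0, 0, -0.05, 5], [0, 0, 0, 0, 0, -0.15, 5], [0, 0, 0, 0, 0, -0.25, 5], [0, 0, 0, 0, 0, -0.35, 5], [0, 0, 0, 0, 0, -0.45, 5], [0, 0, 0, 0, 0, -0.55, 5], [0, 0, 0, 0, 0, -0.6, 5], [0, 0, 0, 0, 0, -0.6, 5]]}}

```text
t: 5.62
ee_pos: [505.1, -167.4, 199.2]
orientation: [0.713, 3.059, -0.0]
ft_force: [0.1, -0.7, -1.7]
width: 15.9
grasp_force: 30.0
```

```bash
python3 - <<'E'
from h import *
st()
im,d,c=snap("wrist"); P=cloud(c,d)
o=ctrl.get_obs();R=Rn.from_rotvec(o["orientation"]).as_matrix();T=(P-o["ee_pos"])@R
hsv=cv2.cvtColor(im,cv2.COLOR_RGB2HSV)
m=(np.linalg.norm(T,axis=-1)<75)&(d>0)&(abs(T[...,0])<45)&(hsv[...,1]>90)&(hsv[...,0]<25)
print(m.sum(),T[m].min(0),T[m].max(0))
save("w3",im); im2,_,_=snap("side"); save("s3",im2)
tgt([515.5,153,260],2.478); 
E
```

```text
{'t': np.float64(5.625), 'qpos': array([-0.342,  0.318,  1.855, -0.   ,  0.968, -1.455]), 'ee_pos': array([ 505.112, -167.359,  199.245]), 'orientation': array([ 0.713,  3.059, -0.   ]), 'ft_force': array([ 0.137, -0.743, -1.71 ]), 'moment': array([ 0.025, -0.008, -0.037]), 'width': np.float64(15.912), 'grasp_force': np.float64(30.0)}
8049 [-32.92069156 -16.86225031 -74.435183  ] [32.32015365 18.93247869 26.23528847]
turn [-1.000e-04 -7.000e-04  1.371e-01] shift [ 0.6583  1.4601 -0.309 ]
```

View pics/w3.png

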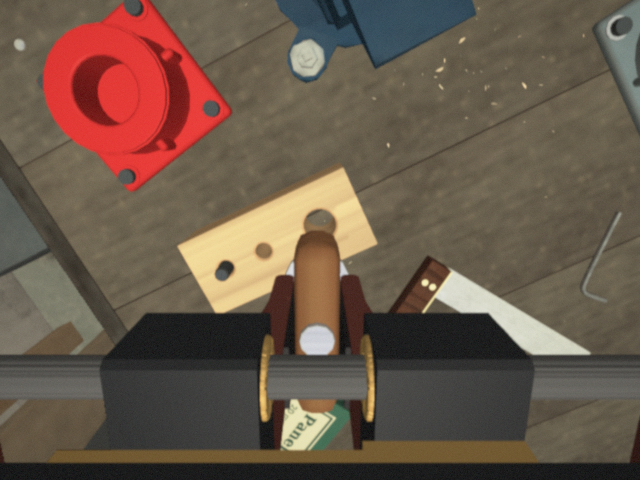

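The puller is lifted and held, with its hole in the block empty. The knob is at (317,340), centred between the fingers. Now over to the housing in two calls.

>>> {"api": "servo_tool", "payload": {"rows": [[0, 0, 0, 0.1, 0.25, 0, 5], [0, 0, 0.05, 0.25, 0.5, 0, 5], [0, 0, 0.1, 0.4, 0.75, 0, 5], [0, 0, 0.14, 0.5, 0.98, 0, 5], [0, 0, 0.14, 0.5, 0.98, 0, 5]]}}

```text
t: 6.35
ee_pos: [501.2, 55.6, 197.8]
orientation: [-1.023, -2.969, 0.0]
ft_force: [-1.0, -0.9, -1.3]
width: 15.9
grasp_force: 30.0
```

```bash
python3 - <<'E'
from h import *
tgt([515.5,153,190],2.478)
im,d,c=snap("wrist"); P=cloud(c,d)
o=ctrl.get_obs();R=Rn.from_rotvec(o["orientation"]).as_matrix();T=(P-o["ee_pos"])@R
print("knob",T[338:342,315:319].reshape(-1,3).mean(0)); 
hsv=cv2.cvtColor(im,cv2.COLOR_RGB2HSV)
m=(abs(T[...,2]+26)<12)&(abs(T[...,1])<9)&(abs(T[...,0])<45)&(d>0)&(hsv[...,1]>90)&(hsv[...,0]<25);v,u=np.nonzero(m);print(m.sum(),v.min(),v.max(),T[m].min(0),T[m].max(0))
E
```

```text
turn [-0.0005 -0.0009 -0.0001] shift [0.2439 0.4276 0.0392]
knob [  1.0020498    2.21787913 -33.7221126 ]
4594 232 412 [-30.83322589  -8.98095713 -37.70131933] [ 33.89043408   8.99306507 -14.01058231]
```

The wrist camera reads about 2 mm too high along tool y: the knob reads 2.2, and the grasp itself shifted the same amount. The corrected TCP aim is about (515.3,150.7).

```bash
python3 - <<'E'
from h import *
tgt([515.3,150.7,145],2.478)
E
```

```text
turn [-0.0008 -0.0007 -0.0004] shift [0.2422 0.4243 0.2638]
```

>>> {"api": "servo_tool", "payload": {"rows": [[0, 0, 0, 0.1, 0.2, 0, 5], [0, 0, 0, 0.2, 0.35, 0, 5], [0, 0, 0, 0.242, 0.424, 0.1, 5], [0, 0, 0, 0.242, 0.424, 0.2, 5], [0, 0, 0, 0.242, 0.424, 0.264, 5], [0, 0, 0, 0.242, 0.424, 0.264, 5]]}}

```text
t: 7.15
ee_pos: [515.3, 148.1, 144.1]
orientation: [-1.03, -2.965, 0.003]
ft_force: [0.2, 0.7, -1.5]
width: 15.7
grasp_force: 30.0
```

```bash
python3 - <<'E'
from h import *
st(); tgt([515.3,150.7,145],2.478)
im,d,c=snap("side"); im2,_,c2=snap("scene")
def crop(i,c):
    K=np.array(c["intrinsics"]);p=K@(np.array(c["R"])@[515,151,80]+np.array(c["t"]));u,v=(p[:2]/p[2]).astype(int)
    return cv2.resize(i[v-35:v+35,u-35:u+35],(390,390),interpolation=cv2.INTER_CUBIC)
save("s4",np.hstack([crop(im,c),crop(im2,c2)]))
E
```

```text
{'t': np.float64(7.15), 'qpos': array([ 0.258,  0.405,  1.881, -0.   ,  0.86 , -0.644]), 'ee_pos': array([515.316, 148.105, 144.122]), 'orientation': array([-1.03 , -2.965,  0.003]), 'ft_force': array([ 0.25 ,  0.717, -1.462]), 'moment': array([0.003, 0.043, 0.006]), 'width': np.float64(15.744), 'grasp_force': np.float64(30.0)}
turn [-0.0019 -0.0013 -0.0034] shift [ 0.0081  0.0101 -0.0044]
```

View pics/s4.png

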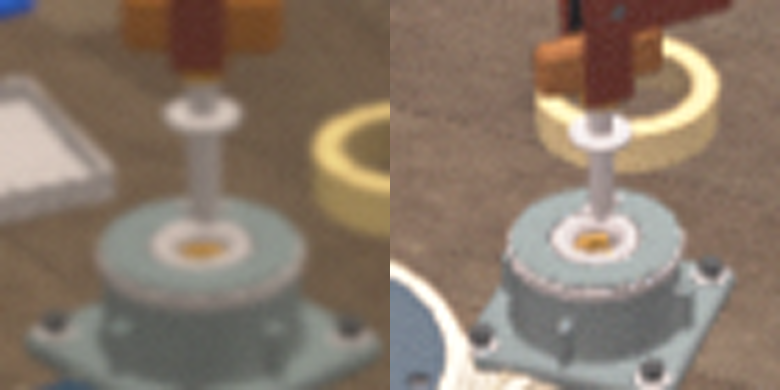

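The two views show the rod upright above the socket, at column 204 against 201 (side) and 600 against 594 (scene). I'll convert that offset by triangulation.

```bash
python3 - <<'E'
from h import *
from scipy.optimize import least_squares
st()
C=[ctrl.camera_info(n) for n in("side","scene")]
def pr(c,X):
    p=np.array(c["intrinsics"])@(np.array(c["R"])@X+np.array(c["t"])); return p[:2]/p[2]
off=[int(pr(c,np.array([515,151,80]))[0])-35 for c in C]
s=390/70
def solve(us,z): return least_squares(lambda q:[pr(c,np.array([*q,z]))[0]-(o+u/s-.4) for c,o,u in zip(C,off,us)],[515,151]).x
print("collar",solve((203.5,599.5-390),121).round(1),"rod low",solve((204,600-390),85).round(1),"housing",solve((201.3,593.7-390),58).round(1))
E
```

```text
{'t': np.float64(7.25), 'qpos': array([ 0.258,  0.402,  1.879, -0.   ,  0.86 , -0.644]), 'ee_pos': array([516.53 , 148.677, 145.77 ]), 'orientation': array([-1.031, -2.967,  0.   ]), 'ft_force': array([ 0.343,  0.095, -1.767]), 'moment': array([-0.035,  0.036, -0.025]), 'width': np.float64(15.587), 'grasp_force': np.float64(30.0)}
collar [515.6 146.6] rod low [515.5 147.1] housing [516.8 151.9]
```

>>> {"api": "servo_tool", "payload": {"rows": [[0, 0, 0, 0.01, 0.01, 0, 5], [0, 0, 0, 0.01, 0.01, 0.03, 5], [0, 0, 0, 0.01, 0.01, 0.06, 5], [0, 0, 0, 0.01, 0.01, 0.08, 5], [0, 0, 0, 0.01, 0.01, 0.09, 5], [0, 0, 0, 0.01, 0.01, 0.1, 5], [0, 0, 0, 0.01, 0.01, 0.1, 5]]}}

```text
t: 8.12
ee_pos: [516.0, 152.1, 125.8]
orientation: [-1.03, -2.968, 0.0]
ft_force: [0.2, -0.9, -1.3]
width: 16.1
grasp_force: 30.0
```

```bash
python3 - <<'E'
from h import *
st()
E
```

```text
{'t': np.float64(8.125), 'qpos': array([ 0.265,  0.434,  1.889, -0.   ,  0.819, -0.638]), 'ee_pos': array([516.003, 152.123, 125.775]), 'orientation': array([-1.03 , -2.968,  0.   ]), 'ft_force': array([ 0.163, -0.896, -1.335]), 'moment': array([-0.024,  0.014, -0.015]), 'width': np.float64(16.096), 'grasp_force': np.float64(30.0)}
```

No contact yet. I'll go down in small steps.

>>> {"api": "servo_tool", "payload": {"rows": [[0, 0, 0, 0, 0, 0.01, 5], [0, 0, 0, 0, 0, 0.02, 5], [0, 0, 0, 0, 0, 0.03, 5], [0, 0, 0, 0, 0, 0.03, 5]]}}

```text
t: 8.62
ee_pos: [515.9, 152.1, 119.7]
orientation: [-1.029, -2.968, 0.0]
ft_force: [-0.3, 0.9, -1.2]
width: 15.5
grasp_force: 30.0
```

>>> {"api": "servo_tool", "payload": {"rows": [[0, 0, 0, 0, 0, 0.01, 5], [0, 0, 0, 0, 0, 0.015, 5], [0, 0, 0, 0, 0, 0.015, 5]]}}

```text
t: 9.0
ee_pos: [516.0, 152.1, 116.8]
orientation: [-1.03, -2.968, 0.0]
ft_force: [-0.3, -0.4, -2.2]
width: 15.6
grasp_force: 30.0
```

>>> {"api": "servo_tool", "payload": {"rows": [[0, 0, 0, 0, 0, 0.01, 5], [0, 0, 0, 0, 0, 0.015, 5], [0, 0, 0, 0, 0, 0.015, 5]]}}

```text
t: 9.38
ee_pos: [516.0, 152.1, 113.8]
orientation: [-1.03, -2.968, 0.0]
ft_force: [0.9, 0.6, -1.1]
width: 15.6
grasp_force: 30.0
```

>>> {"api": "servo_tool", "payload": {"rows": [[0, 0, 0, 0, 0, 0.005, 5], [0, 0, 0, 0, 0, 0.01, 5], [0, 0, 0, 0, 0, 0.01, 5]]}}

```text
t: 9.75
ee_pos: [515.9, 152.1, 111.8]
orientation: [-1.03, -2.968, 0.0]
ft_force: [0.1, 0.2, -1.3]
width: 15.8
grasp_force: 30.0
```

>>> {"api": "servo_tool", "payload": {"rows": [[0, 0, 0, 0, 0, 0.004, 5], [0, 0, 0, 0, 0, 0.007, 5], [0, 0, 0, 0, 0, 0.007, 5]]}}

```text
t: 10.12
ee_pos: [516.2, 152.2, 111.1]
orientation: [1.029, 2.968, 0.0]
ft_force: [-1.8, -0.3, 5.9]
width: 16.2
grasp_force: 30.0
```

```bash
python3 - <<'E'
from h import *
st()
E
```

```text
{'t': np.float64(10.125), 'qpos': array([ 0.265,  0.457,  1.896, -0.   ,  0.788, -0.638]), 'ee_pos': array([516.233, 152.181, 111.134]), 'orientation': array([1.029, 2.968, 0.   ]), 'ft_force': array([-1.786, -0.313,  5.942]), 'moment': array([-0.238,  0.472, -0.046]), 'width': np.float64(16.203), 'grasp_force': np.float64(30.001)}
```

Bottomed in the start at z≈111.1. I'll ease off slightly and turn clockwise, following the lead.

>>> {"api": "servo_tool", "payload": {"rows": [[0, 0, 0.05, 0, 0, -0.002, 5], [0, 0, 0.1, 0, 0, -0.002, 5], [0, 0, 0.15, 0, 0, -0.001, 5], [0, 0, 0.2, 0, 0, 0, 5], [0, 0, 0.25, 0, 0, 0.002, 5], [0, 0, 0.25, 0, 0, 0.002, 5]]}}

```text
t: 10.88
ee_pos: [517.2, 152.8, 111.0]
orientation: [1.565, 2.722, 0.004]
ft_force: [-0.0, 0.9, 5.9]
width: 15.8
grasp_force: 30.0
```

```bash
python3 - <<'E'
from h import *
st();print(np.degrees(toolyaw()))
E
```

```text
{'t': np.float64(10.875), 'qpos': array([ 2.650e-01,  4.580e-01,  1.895e+00,  1.000e-03,  7.860e-01,
       -2.630e-01]), 'ee_pos': array([517.181, 152.79 , 111.018]), 'orientation': array([1.565, 2.722, 0.004]), 'ft_force': array([-0.025,  0.919,  5.901]), 'moment': array([0.303, 0.011, 0.005]), 'width': np.float64(15.788), 'grasp_force': np.float64(30.001)}
120.19980161463981
```

>>> {"api": "servo_tool", "payload": {"rows": [[0, 0, 0.05, 0, 0, 0.001, 5], [0, 0, 0.1, 0, 0, 0.003, 5], [0, 0, 0.15, 0, 0, 0.004, 5], [0, 0, 0.2, 0, 0, 0.006, 5], [0, 0, 0.2, 0, 0, 0.006, 5]]}}

```text
t: 11.5
ee_pos: [517.3, 152.7, 109.9]
orientation: [1.954, 2.458, 0.004]
ft_force: [0.4, 0.7, 5.7]
width: 16.1
grasp_force: 30.0
```

```bash
python3 - <<'E'
from h import *
st();print(np.degrees(toolyaw()))
E
```

```text
{'t': np.float64(11.5), 'qpos': array([0.265, 0.46 , 1.896, 0.   , 0.783, 0.037]), 'ee_pos': array([517.307, 152.655, 109.924]), 'orientation': array([1.954, 2.458, 0.004]), 'ft_force': array([0.438, 0.709, 5.668]), 'moment': array([ 0.097,  0.024, -0.004]), 'width': np.float64(16.061), 'grasp_force': np.float64(30.001)}
103.01122779468876
```

>>> {"api": "servo_tool", "payload": {"rows": [[0, 0, 0.05, 0, 0, 0.001, 5], [0, 0, 0.1, 0, 0, 0.003, 5], [0, 0, 0.15, 0, 0, 0.004, 5], [0, 0, 0.2, 0, 0, 0.006, 5], [0, 0, 0.25, 0, 0, 0.007, 5], [0, 0, 0.3, 0, 0, 0.009, 5], [0, 0, 0.3, 0, 0, 0.009, 5]]}}

```text
t: 12.38
ee_pos: [517.4, 152.6, 108.2]
orientation: [2.454, 1.96, 0.005]
ft_force: [0.9, 1.0, 6.6]
width: 15.5
grasp_force: 30.0
```

```bash
python3 - <<'E'
from h import *
st();print(np.degrees(toolyaw()))
E
```

```text
{'t': np.float64(12.375), 'qpos': array([0.265, 0.463, 1.896, 0.   , 0.779, 0.487]), 'ee_pos': array([517.434, 152.632, 108.169]), 'orientation': array([2.454, 1.96 , 0.005]), 'ft_force': array([0.921, 0.952, 6.593]), 'moment': array([0.075, 0.069, 0.012]), 'width': np.float64(15.524), 'grasp_force': np.float64(30.001)}
77.23263067297948
```

>>> {"api": "servo_tool", "payload": {"rows": [[0, 0, 0.04, 0, 0, 0.001, 5], [0, 0, 0.08, 0, 0, 0.002, 5], [0, 0, 0.12, 0, 0, 0.003, 5], [0, 0, 0.14, 0, 0, 0.004, 5], [0, 0, 0.14, 0, 0, 0.004, 5]]}}

```text
t: 13.0
ee_pos: [516.9, 152.7, 107.2]
orientation: [2.646, 1.693, 0.003]
ft_force: [-0.4, 2.1, 5.8]
width: 15.7
grasp_force: 30.0
```

```bash
python3 - <<'E'
from h import *
st();print(np.degrees(toolyaw()))
E
```

```text
{'t': np.float64(13.0), 'qpos': array([2.650e-01, 4.640e-01, 1.897e+00, 1.000e-03, 7.780e-01, 6.970e-01]), 'ee_pos': array([516.876, 152.68 , 107.184]), 'orientation': array([2.646, 1.693, 0.003]), 'ft_force': array([-0.413,  2.081,  5.837]), 'moment': array([0.331, 0.322, 0.038]), 'width': np.float64(15.75), 'grasp_force': np.float64(30.001)}
65.22029545918457
```

>>> {"api": "servo_tool", "payload": {"rows": [[0, 0, 0.03, 0, 0, 0.001, 5], [0, 0, 0.06, 0, 0, 0.001, 5], [0, 0, 0.06, 0, 0, 0.001, 5]]}}

```text
t: 13.38
ee_pos: [516.8, 152.7, 107.0]
orientation: [2.72, 1.572, 0.003]
ft_force: [-0.8, 2.0, 7.2]
width: 15.9
grasp_force: 30.0
```

```bash
python3 - <<'E'
from h import *
st();print(np.degrees(toolyaw()))
E
```

```text
{'t': np.float64(13.375), 'qpos': array([2.650e-01, 4.640e-01, 1.897e+00, 1.000e-03, 7.780e-01, 7.870e-01]), 'ee_pos': array([516.845, 152.707, 107.044]), 'orientation': array([2.72 , 1.572, 0.003]), 'ft_force': array([-0.836,  1.986,  7.198]), 'moment': array([0.385, 0.355, 0.145]), 'width': np.float64(15.949), 'grasp_force': np.float64(30.006)}
60.072316556028895
```

>>> {"api": "servo_tool", "payload": {"rows": [[0, 0, 0.03, 0, 0, 0, 5], [0, 0, 0.03, 0, 0, 0, 5]]}}

```text
t: 13.62
ee_pos: [516.8, 152.7, 107.0]
orientation: [2.754, 1.511, 0.003]
ft_force: [-1.4, 1.8, 5.5]
width: 16.2
grasp_force: 30.0
```

```bash
python3 - <<'E'
from h import *
st();print(np.degrees(toolyaw()))
E
```

```text
{'t': np.float64(13.625), 'qpos': array([2.650e-01, 4.640e-01, 1.897e+00, 1.000e-03, 7.780e-01, 8.320e-01]), 'ee_pos': array([516.832, 152.702, 107.038]), 'orientation': array([2.754, 1.511, 0.003]), 'ft_force': array([-1.376,  1.78 ,  5.54 ]), 'moment': array([0.323, 0.379, 0.266]), 'width': np.float64(16.164), 'grasp_force': np.float64(30.015)}
57.51012938329143
```

At the hard stop: 0.27 N m, 4 mm of thread run. Now pull up gently.

>>> {"api": "servo_tool", "payload": {"rows": [[0, 0, 0, 0, 0, -0.005, 5], [0, 0, 0, 0, 0, -0.01, 5], [0, 0, 0, 0, 0, -0.015, 5], [0, 0, 0, 0, 0, -0.02, 5]]}}

```text
t: 14.12
ee_pos: [515.8, 152.0, 109.4]
orientation: [-2.754, -1.511, 0.001]
ft_force: [5.2, 1.3, -14.3]
width: 15.3
grasp_force: 30.0
```

```bash
python3 - <<'E'
from h import *
st();print(np.degrees(toolyaw()))
E
```

```text
{'t': np.float64(14.125), 'qpos': array([ 0.264,  0.46 ,  1.897, -0.   ,  0.785,  0.832]), 'ee_pos': array([515.812, 151.994, 109.376]), 'orientation': array([-2.754e+00, -1.511e+00,  1.000e-03]), 'ft_force': array([  5.217,   1.268, -14.284]), 'moment': array([ 0.4  , -0.886,  0.15 ]), 'width': np.float64(15.313), 'grasp_force': np.float64(30.0)}
57.508782237443256
```

>>> {"api": "servo_tool", "payload": {"rows": [[0, 0, 0, 0.003, 0.004, -0.005, 5], [0, 0, 0, 0.003, 0.004, -0.015, 5], [0, 0, 0, 0.003, 0.004, -0.025, 5], [0, 0, 0, 0.003, 0.004, -0.035, 5], [0, 0, 0, 0.003, 0.004, -0.045, 5], [0, 0, 0, 0.003, 0.004, -0.055, 5]]}}

```text
t: 14.88
ee_pos: [516.5, 152.1, 121.1]
orientation: [-2.754, -1.511, 0.001]
ft_force: [-0.5, 0.3, -15.3]
width: 15.9
grasp_force: 30.0
```

```bash
python3 - <<'E'
from h import *
st();print(np.degrees(toolyaw()))
E
```

```text
{'t': np.float64(14.875), 'qpos': array([ 0.264,  0.442,  1.89 , -0.   ,  0.811,  0.831]), 'ee_pos': array([516.544, 152.057, 121.113]), 'orientation': array([-2.754e+00, -1.511e+00,  1.000e-03]), 'ft_force': array([ -0.463,   0.283, -15.274]), 'moment': array([ 0.207, -0.049,  0.049]), 'width': np.float64(15.943), 'grasp_force': np.float64(29.998)}
57.513192973152115
```

>>> {"api": "servo_tool", "payload": {"rows": [[0, 0, 0, 0, 0, -0.01, 5], [0, 0, 0, 0, 0, -0.025, 5], [0, 0, 0, 0, 0, -0.045, 5], [0, 0, 0, 0, 0, -0.065, 5], [0, 0, 0, 0, 0, -0.09, 5], [0, 0, 0, 0, 0, -0.12, 5], [0, 0, 0, 0, 0, -0.15, 5], [0, 0, 0, 0, 0, -0.18, 5], [0, 0, 0, 0, 0, -0.18, 5]]}}

```text
t: 16.0
ee_pos: [517.4, 152.3, 157.8]
orientation: [2.754, 1.511, 0.002]
ft_force: [-0.5, 0.3, -4.5]
width: 16.2
grasp_force: 30.0
```

```bash
python3 - <<'E'
from h import *
st()
im,d,c=snap("side"); im2,d2,c2=snap("scene")
P=cloud(c,d); m=(np.hypot(P[...,0]-516,P[...,1]-151)<26)&(P[...,2]>50)&(P[...,2]<140)&(d>0); print("low/high z near axis",np.percentile(P[m][:,2],[2,50,98]))
def crop(i,c):
    K=np.array(c["intrinsics"]);p=K@(np.array(c["R"])@[515,151,90]+np.array(c["t"]));u,v=(p[:2]/p[2]).astype(int)
    return cv2.resize(i[v-35:v+35,u-35:u+35],(390,390),interpolation=cv2.INTER_CUBIC)
save("s5",np.hstack([crop(im,c),crop(im2,c2)]))
E
```

```text
{'t': np.float64(16.0), 'qpos': array([0.264, 0.386, 1.869, 0.   , 0.885, 0.831]), 'ee_pos': array([517.442, 152.331, 157.773]), 'orientation': array([2.754e+00, 1.511e+00, 2.000e-03]), 'ft_force': array([-0.512,  0.277, -4.523]), 'moment': array([-0.067,  0.141,  0.017]), 'width': np.float64(16.241), 'grasp_force': np.float64(29.999)}
low/high z near axis [ 51.49540833  99.99169168 136.89385951]
```

View pics/s5.png

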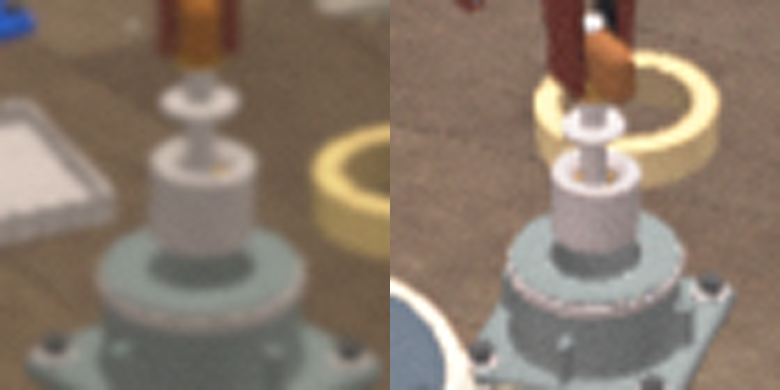

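The plug hangs upright and clear of the bore in both views. Next I locate the tray centre from its walls.

```bash
python3 - <<'E'
from h import *
for n in("scene","side"):
    z=np.load(f"pics/{n}0.npz"); P=cloud(z,z["d"]); hsv=cv2.cvtColor(z["im"],cv2.COLOR_RGB2HSV)
    m=(hsv[...,1]<50)&(hsv[...,2]>110)&(np.hypot(P[...,0]-515,P[...,1]-384)<130)&(P[...,2]<25)&(z["d"]>0)
    k,l,s,_=cv2.connectedComponentsWithStats(cv2.morphologyEx(m.astype(np.uint8),cv2.MORPH_OPEN,np.ones((3,3)))); i=1+np.argmax(s[1:,4])
    q=P[l==i][:,:2].astype(np.float32); print(n,s[i],cv2.minAreaRect(q))
tgt([515,384,175])
E
```

```text
scene [ 224  232   65   33 1199] ((515.9716796875, 385.1905517578125), (152.0707550048828, 178.99281311035156), 79.7965316772461)
side [ 231  226   65   32 1350] ((510.0284423828125, 377.82830810546875), (131.49859619140625, 163.78526306152344), 79.1010513305664)
turn [0. 0. 0.] shift [ 0.9724 -0.6308 -0.0895]
```

>>> {"api": "servo_tool", "payload": {"rows": [[0, 0, 0, 0, 0, -0.03, 5], [0, 0, 0, 0.08, -0.05, -0.06, 5], [0, 0, 0, 0.22, -0.15, -0.06, 5], [0, 0, 0, 0.38, -0.25, -0.06, 5], [0, 0, 0, 0.54, -0.36, -0.06, 5], [0, 0, 0, 0.7, -0.47, -0.06, 5], [0, 0, 0, 0.84, -0.56, -0.06, 5], [0, 0, 0, 0.93, -0.62, -0.06, 5], [0, 0, 0, 0.957, -0.637, -0.06, 5], [0, 0, 0, 0.957, -0.637, -0.06, 5]]}}

```text
t: 17.35
ee_pos: [512.2, 381.8, 168.9]
orientation: [2.754, 1.512, -0.001]
ft_force: [0.4, -1.0, -4.8]
width: 15.8
grasp_force: 30.0
```

>>> {"api": "servo_tool", "payload": {"rows": [[0, 0, 0, 0, 0, 0.04, 5], [0, 0, 0, 0, 0, 0.1, 5], [0, 0, 0, 0, 0, 0.18, 5], [0, 0, 0, 0, 0, 0.25, 5], [0, 0, 0, 0, 0, 0.31, 5], [0, 0, 0, 0, 0, 0.35, 5], [0, 0, 0, 0, 0, 0.36, 5], [0, 0, 0, 0, 0, 0.36, 5]]}}

```text
t: 18.35
ee_pos: [512.5, 382.2, 97.2]
orientation: [-2.754, -1.511, -0.0]
ft_force: [-0.1, -0.3, -4.5]
width: 15.7
grasp_force: 30.0
```

```bash
python3 - <<'E'
from h import *
st()
im,d,c=snap("side"); im2,d2,c2=snap("scene")
def crop(i,c):
    K=np.array(c["intrinsics"]);p=K@(np.array(c["R"])@[513,382,30]+np.array(c["t"]));u,v=(p[:2]/p[2]).astype(int)
    return cv2.resize(i[v-45:v+45,u-45:u+45],(390,390),interpolation=cv2.INTER_CUBIC)
save("s6",np.hstack([crop(im,c),crop(im2,c2)]))
E
```

```text
{'t': np.float64(18.35), 'qpos': array([0.622, 0.598, 1.67 , 0.   , 0.873, 1.189]), 'ee_pos': array([512.497, 382.241,  97.223]), 'orientation': array([-2.754, -1.511, -0.   ]), 'ft_force': array([-0.092, -0.271, -4.482]), 'moment': array([-0.007,  0.093,  0.005]), 'width': np.float64(15.693), 'grasp_force': np.float64(29.999)}
```

View pics/s6.png

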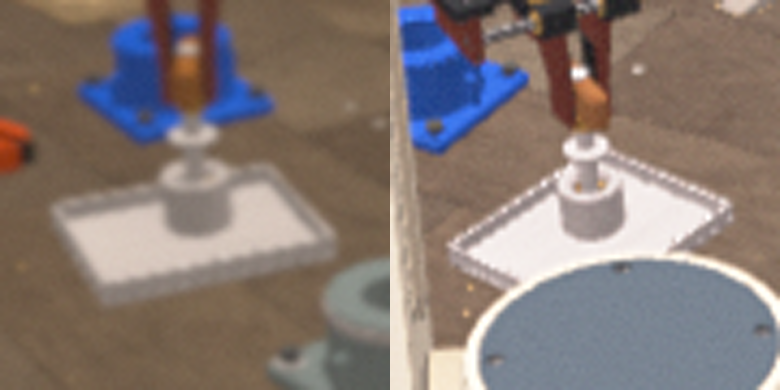

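The plug is well centred over the tray in both views. Lower to contact.

>>> {"api": "servo_tool", "payload": {"rows": [[0, 0, 0, 0, 0, 0.01, 5], [0, 0, 0, 0, 0, 0.02, 5], [0, 0, 0, 0, 0, 0.03, 5], [0, 0, 0, 0, 0, 0.034, 5], [0, 0, 0, 0, 0, 0.034, 5]]}}

```text
t: 19.08
ee_pos: [512.4, 382.1, 90.2]
orientation: [2.754, 1.511, -0.0]
ft_force: [-0.8, 0.2, -4.8]
width: 16.2
grasp_force: 30.0
```

>>> {"api": "servo_tool", "payload": {"rows": [[0, 0, 0, 0, 0, 0.003, 5], [0, 0, 0, 0, 0, 0.005, 5], [0, 0, 0, 0, 0, 0.005, 5]]}}

```text
t: 19.45
ee_pos: [512.6, 382.3, 89.6]
orientation: [-2.754, -1.511, -0.001]
ft_force: [-1.1, -0.1, -1.4]
width: 15.6
grasp_force: 30.0
```

>>> {"api": "servo_tool", "payload": {"rows": [[0, 0, 0, 0, 0, 0.002, 5], [0, 0, 0, 0, 0, 0.003, 5], [0, 0, 0, 0, 0, 0.003, 5]]}}

```text
t: 19.82
ee_pos: [512.6, 382.2, 89.0]
orientation: [-2.754, -1.511, -0.001]
ft_force: [-0.7, 0.2, 0.8]
width: 15.7
grasp_force: 30.0
```

>>> {"api": "servo_tool", "payload": {"rows": [[0, 0, 0, 0, 0, 0, 18], [0, 0, 0, 0, 0, 0, 22], [0, 0, 0, 0, 0, 0, 35], [0, 0, 0, 0, 0, 0, 50], [0, 0, 0, 0, 0, 0, 50]]}}

```text
t: 20.45
ee_pos: [512.4, 382.1, 88.7]
orientation: [2.754, 1.511, -0.0]
ft_force: [0.8, -0.1, -0.5]
width: 48.0
grasp_force: 0.0
```

>>> {"api": "servo_tool", "payload": {"rows": [[0, 0, 0, 0, 0, -0.1, 50], [0, 0, 0, 0, 0, -0.3, 50], [0, 0, 0, 0, 0, -0.5, 50], [0, 0, 0, 0, 0, -0.7, 50], [0, 0, 0, 0, 0, -0.7, 50]]}}

```text
t: 21.08
ee_pos: [514.3, 383.5, 234.1]
orientation: [-2.753, -1.511, -0.013]
ft_force: [-0.3, -0.1, -0.6]
width: 50.0
grasp_force: 0.0
```

```bash
python3 - <<'E'
from h import *
st()
im,d,c=snap("side"); im2,d2,c2=snap("scene")
def crop(i,c):
    K=np.array(c["intrinsics"]);p=K@(np.array(c["R"])@[513,382,40]+np.array(c["t"]));u,v=(p[:2]/p[2]).astype(int)
    return cv2.resize(i[v-45:v+45,u-45:u+45],(390,390),interpolation=cv2.INTER_CUBIC)
save("s7",np.hstack([crop(im,c),crop(im2,c2)]))
E
```

```text
{'t': np.float64(21.075), 'qpos': array([0.622, 0.432, 1.588, 0.   , 1.114, 1.189]), 'ee_pos': array([514.335, 383.532, 234.071]), 'orientation': array([-2.753, -1.511, -0.013]), 'ft_force': array([-0.307, -0.135, -0.592]), 'moment': array([-0.096,  0.108, -0.028]), 'width': np.float64(50.003), 'grasp_force': np.float64(0.0)}
```

View pics/s7.png

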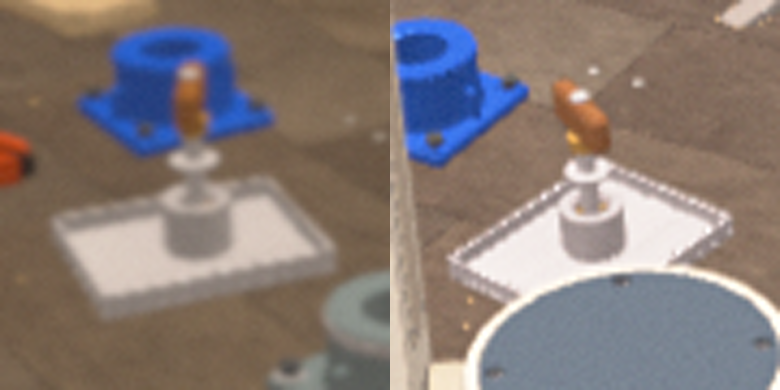

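The plug stands upright in the tray with the puller still in it, and the gripper is clear. Handing in.

```bash
python3 -c "
from workcell import ctrl
print(ctrl.close_job())"
```

```text
the job is handed in; nothing more can be done
None
```

The plug is out of the bore and stands upright in the parts tray with the puller still screwed in; the gripper let go and the job was handed in at about 21 s, but no verdict was returned.

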